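Snap the sugar box lid shut all round

ROBOT

A 6-joint arm with a two-finger parallel gripper is mounted at the origin on the work surface. World frame = base frame: x ahead of the robot, y to its left, z up, the work surface at z = 0. Lengths are in m, angles in degrees, forces in N, time in s.
With the tool pointing down it reaches from about 0.325 to 0.925 m from the base axis. Payload 3.1 kg.
Tool frame: the origin (TCP) lies midway between the tips of the shut fingers; the grasp point (between the pads) lies 19 mm behind it (arm.tcp_to_grasp is the distance from the TCP to the grasp point, in m); z points along the fingers, y is the line along which they close (so a half turn about z gives the same grasp; the last joint's range is limited). The gripper opens to 85 mm and grips with 20 to 120 N. Pads are 22 mm wide; open, the fingers measure 114 mm over their backs; the gripper's body (76 mm by 85 mm) begins 54 mm behind the grasp point. The pads swing forward as they close: fully open they stand 13 mm farther back than shut.
Start: joints at [-74.611, 12.427, 92.441, -0, 75.132, -6.429], TCP at [0.232, -0.58, 0.231] pointing down, gripper open.
Joint ranges: [-157.48, 157.48], [-44.54, 120.13], [17.64, 146.25], [-64.5, 244.5], [7.68, 150.69], [-147.95, 147.95]. Speed limits (degrees/s): [159.86, 159.86, 180, 180, 180, 180].

INTERFACE

Orientations are given as a 3x3 rotation matrix whose columns are the frame's x, y, z axes.
In Python, from station import arm gives the robot as it stands.
- The arm moves only by the tool send_rows, never from a script. Its argument "commands" is a list of rows, each a list of 4 numbers: the shift along the world's x, y, z in m, then the turn about the world's z in degrees. A call has 1 to 12 rows; each row is the pose to reach, as a shift and turn from the pose commanded when the call began; what a row does not reach only later rows make up. A row lasts 1/8 s, in which the tool goes at most 62.5 mm and 10.7 degrees, less where a joint would pass 70% of its speed; a pose out of reach is approached as far as the arm can. A call with a gripper value outside its range is refused whole. "claw" is the finger opening in m, from 0 to 0.0854, set as the call begins (left out, the last holds). The fingers move at their own pace and stop on an object; "squeeze" is the grip in N (left out, the last holds). Time passes only in rows, so rows that repeat a pose let the fingers close. It gives the time, the measured TCP pose, the force, the opening and the grip force at its end, in the units of the state.
- arm.read_state(): the state, without advancing time (a new reading comes with each control period).
- arm.capture(name): name is "side" or "top" or "wrist"; returns the picture (480x640x3 uint8, red, green, blue); there is no depth.
- arm.calibration(name): a dict with "K" (3x3 intrinsics, pixels), "dist" ([k1, k2, p1, p2, k3] as OpenCV has them; the pictures are not rectified), "rvec" (rotation vector, rad) and "tvec" (3), from world to camera coordinates, as OpenCV has them. Camera axes: x right, y down, z forward; pixel columns grow to the right and rows downward; lengths in m; the calibration is good to about 2 mm. A picture is of the moment at which its call begins: read the wrist's pose just before it. calibration takes no time and is no camera call; for the wrist camera it gives the pose at the moment of the call.
- arm.job_done(): hands the job in; it is judged then, once.
Trained networks look in the newest picture that a camera, given by its name, has taken for a name from the list of things; names that differ only in an ending like _2 or _b are one class to them, and where a whole thing is asked for, a point or a joint stands for the part that bears it (a point fixed in the world has none). Each returns a list of dicts, best first, with "p" (0 to 1); they miss things now and then, are a little off and sometimes report something else, mostly with a low value. They report only what shows in the picture. A call takes as long as a camera call.
- arm.recognise(camera, label): "at" ([x, y, z] in m, in world coordinates, good to about 4 mm: the middle of the surface that is visible of it).
- arm.regions_of(camera, label): "region" (480x640 bool, what is visible of it).
- arm.mark_of(camera, label): "at" ([x, y, z] in m, in world coordinates, good to about 4 mm: a listed point, or the origin of a listed thing).
The state is a dict: "t": time; "q": joint angles; "qvel": joint speeds; "tau": joint torques, N m; "tool_pos": TCP position; "eef_rot": TCP orientation; "contact_force": force on the tool from outside, world axes, zero at the start; "moment": the same for the moment, N m; "gripper_width": finger opening in m; "finger_force": force on a finger pad.
Only numpy, scipy, OpenCV 4.12 (cv2) and the standard library are available. Lean on these libraries where they do the work, as an engineer would, in place of code of your own. Each camera call takes 0.05 s, during which the arm holds its last target. There are 200 camera calls.

TASK

The lid lies on the sugar box but its rim is not snapped on: press down on each of the four rim sections with the fingertips until every one has clicked shut, flush with the corner pieces, then take the hand away. Do not press on the clear window in the middle, do not lift the box or push it out of place, and leave the tray, glasses, spoon, jar and tin as they are.

Things in the scene. Friction and masses are not known exactly. Their poses are not given: they have to be found in the camera images.
- sugar_box: loose white plastic tub full of sugar cubes (0.6 to 1.2 kg), 130 (its x) x 180 (its y) x 58 mm high; origin: centre of the underside, z up. On its top edge a grey lid rim 22 mm wide: four fixed corner pieces 24 mm square, tops 71 mm above the counter, and between them four straight sections that stand 7 mm proud of the corners (tops at 78 mm) and press straight down to lie flush with them
- window: the thin clear panel inside the rim, 84 x 134 mm, 3 mm thick; origin at its centre. Its top is 60 mm above the counter, 11 mm below the shut rim. Not to be pressed
- near_top (a point): middle of the top face of the near rim section (long side at the box's -x, the side closer to the robot); at x, y = (-54, 0) mm in the box frame; the section is 22 mm wide and 128 mm long. The point moves with the section; axes as the box's
- near_section (a joint): how far the near rim section is pressed down, m: 0 up, 0.007 fully shut. Needs about 8 N at any point along it to start down, less the further it goes; past 0.0045 it snaps to 0.007 and stays; let go earlier it springs back up
- far_top (a point): middle of the top face of the far rim section (long side at the box's +x, away from the robot); at x, y = (54, 0) mm in the box frame; the section is 22 mm wide and 128 mm long. The point moves with the section; axes as the box's
- far_section (a joint): how far the far rim section is pressed down, m: 0 up, 0.007 fully shut. Needs about 8 N at any point along it to start down, less the further it goes; past 0.0045 it snaps to 0.007 and stays; let go earlier it springs back up
- left_top (a point): middle of the top face of the left rim section (short side at the box's +y); at x, y = (0, 79) mm in the box frame; the section is 22 mm wide and 78 mm long. The point moves with the section; axes as the box's
- left_section (a joint): how far the left rim section is pressed down, m: 0 up, 0.007 fully shut. Needs about 8 N at any point along it to start down, less the further it goes; past 0.0045 it snaps to 0.007 and stays; let go earlier it springs back up
- right_top (a point): middle of the top face of the right rim section (short side at the box's -y); at x, y = (0, -79) mm in the box frame; the section is 22 mm wide and 78 mm long. The point moves with the section; axes as the box's
- right_section (a joint): how far the right rim section is pressed down, m: 0 up, 0.007 fully shut. Needs about 8 N at any point along it to start down, less the further it goes; past 0.0045 it snaps to 0.007 and stays; let go earlier it springs back up
- tray: loose round steel tea tray, 168 mm across, 7 mm high, beside the box; origin at the centre of its underside; leave alone
- glass_a: waisted tea glass, 85 mm high, 54 mm wide at the rim; origin at the centre of its foot. Stands on the tray; leave alone
- glass_b: waisted tea glass, 85 mm high, 54 mm wide at the rim; origin at the centre of its foot. Stands on the tray; leave alone
- glass_c: waisted tea glass, 85 mm high, 54 mm wide at the rim; origin at the centre of its foot. Stands on the counter close behind the far side of the box; leave alone
- spoon: wooden-handled steel coffee spoon, 135 mm long, 20 mm high, lying on the counter close in front of the near side of the box; its x axis is along its length; leave alone
- tea_jar: amber glass jar, 72 mm wide, 110 mm high, at the back of the counter; origin at its foot; leave alone
- coffee_tin: dark tin, 76 mm wide, 120 mm high, to the left; origin at its foot; leave alone

How it is judged:
By the outcome, as a careful person would: the job done as asked, in the order asked, and still so for the second after the job is handed in, with the robot touching nothing.
It also fails if it takes over 51 s, if anything falls off the work surface, if the arm or the gripper's body presses on something with over 40 N, if the wrist force passes 120 N, or if a joint passes its speed limit or range.

## Working session

There is one attempt and no reset: what is moved stays moved. The work goes in short steps, Python scripts to look and compute and a tool call to move; the robot and the scene stay as the last step left them, time stands still between calls to the robot, and variables do not carry over. Pictures are saved under pics/ and viewed, at most 10 in all, crops included, and the job is handed in when it is done.

Besides the shell and the picture viewer there is one more tool, called after "Request:" by a JSON object that holds its "name" and its "arguments", one argument or row to a line. send_rows: Moves the arm, as the interface text tells. Its arguments: {"type":"object","properties":{"commands":{"type":"array","items":{"type":"array","items":{"type":"number"}}},"claw":{"type":"number"},"squeeze":{"type":"number"}},"required":["commands"]}

```bash
mkdir -p pics; python3 - <<'E'
from station import arm
import cv2,numpy as np
a=arm.capture("top");b=arm.capture("side")
cv2.imwrite("pics/a.png",np.hstack([cv2.resize(a,(400,300)),cv2.resize(b,(400,300))])[:,:,::-1])
cv2.imwrite("pics/top.png",a[:,:,::-1])
for n in ["sugar_box","near_top","far_top","left_top","right_top","glass_a","glass_c","spoon","coffee_tin","tea_jar","tray"]:
  for c in ("top","side"):
    print(n,c,[(np.round(d["at"],3).tolist(),round(d["p"],2)) for d in arm.mark_of(c,n)[:3]])
s=arm.read_state();print(s["t"],s["contact_force"],s["eef_rot"])
E
```

```text
sugar_box top [([0.557, 0.218, 0.002], 0.71), ([0.543, 0.136, 0.078], 0.24)]
sugar_box side [([0.557, 0.216, -0.001], 0.62)]
near_top top [([0.505, 0.222, 0.077], 0.94)]
near_top side [([0.503, 0.224, 0.076], 0.95), ([0.544, 0.135, 0.081], 0.54)]
far_top top [([0.607, 0.208, 0.084], 0.56)]
far_top side [([0.61, 0.207, 0.079], 0.9)]
left_top top [([0.569, 0.29, 0.073], 0.98)]
left_top side [([0.566, 0.295, 0.079], 0.73)]
right_top top [([0.542, 0.134, 0.078], 0.96)]
right_top side [([0.545, 0.135, 0.08], 0.77)]
glass_a top [([0.517, -0.209, 0.007], 0.96), ([0.588, -0.193, 0.004], 0.8), ([0.686, 0.229, -0.0], 0.65)]
glass_a side [([0.596, -0.192, -0.002], 0.75), ([0.52, -0.211, 0.007], 0.68), ([0.686, 0.224, 0.001], 0.61)]
glass_c top [([0.517, -0.209, 0.007], 0.96), ([0.588, -0.193, 0.004], 0.8), ([0.686, 0.229, -0.0], 0.65)]
glass_c side [([0.596, -0.192, -0.002], 0.75), ([0.52, -0.211, 0.007], 0.68), ([0.686, 0.224, 0.001], 0.61)]
spoon top [([0.456, 0.235, -0.003], 0.86)]
spoon side [([0.458, 0.237, -0.002], 0.64), ([0.543, 0.138, 0.08], 0.3)]
coffee_tin top [([0.446, 0.434, -0.0], 0.83)]
coffee_tin side [([0.442, 0.429, -0.001], 0.93)]
tea_jar top [([0.78, -0.091, -0.002], 0.58), ([0.503, 0.223, 0.079], 0.21)]
tea_jar side [([0.778, -0.088, 0.002], 0.72), ([0.442, 0.429, 0.003], 0.7), ([0.52, -0.208, 0.004], 0.43)]
tray top [([0.457, 0.232, -0.001], 0.36)]
tray side [([0.558, -0.206, -0.004], 0.62)]
1.2 [-0.33158398  0.57945165 -0.60471137] [[ 9.28373821e-01  3.71647747e-01 -6.25234794e-06]
 [ 3.71647747e-01 -9.28373821e-01  1.75159224e-05]
 [ 7.05236943e-07 -1.85849948e-05 -1.00000000e+00]]
```

View pics/top.png

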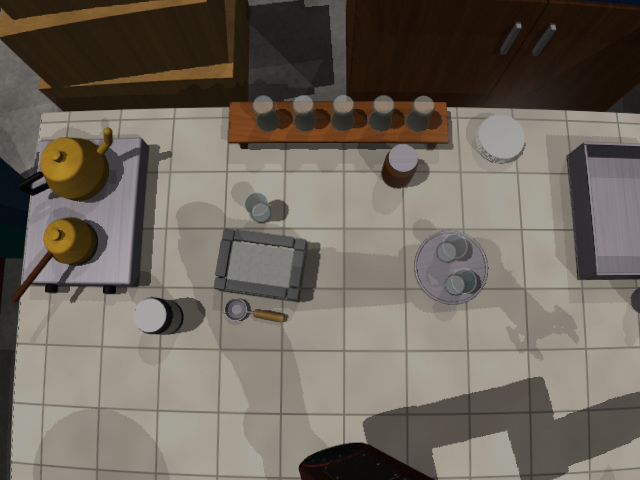

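View pics/a.png

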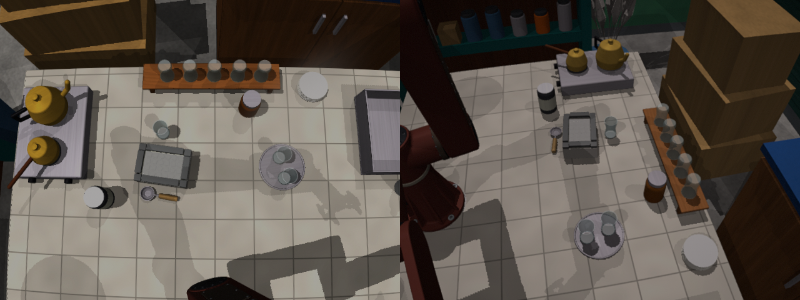

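The box is centred near (0.556, 0.214) with a yaw of about -8.6°. The top view shows it around pixel (262, 265), with the spoon at (255, 311), the glass at (258, 208), and the tray well to the right. The four rim points agree with the given sizes, so I'll go above the right section with the fingers shut.

Request:
{"name": "send_rows", "arguments": {
  "commands": [
    [0.026, 0.06, 0, 5],
    [0.052, 0.12, 0, 10],
    [0.078, 0.18, 0, 15],
    [0.104, 0.24, 0, 20],
    [0.13, 0.3, 0, 25],
    [0.156, 0.36, 0, 30],
    [0.182, 0.42, 0, 35],
    [0.208, 0.48, 0, 40],
    [0.234, 0.54, 0, 45],
    [0.26, 0.6, 0, 50],
    [0.286, 0.66, 0, 55],
    [0.312, 0.716, 0, 59.6]
  ],
  "claw": 0
}}

```text
t: 2.7
tool_pos: [0.5322, 0.1096, 0.2317]
eef_rot: [[0.146, 0.989, 0.001], [0.989, -0.146, -0.0], [-0.0, 0.001, -1.0]]
contact_force: [0.7, -0.7, -0.2]
gripper_width: -0.0001
finger_force: 0.0
```

Request:
{"name": "send_rows", "arguments": {
  "commands": [
    [0, 0, -0.03, 0],
    [0, 0, -0.06, 0],
    [0, 0, -0.08, 0],
    [0, 0, -0.08, 0],
    [0, 0, -0.08, 0]
  ]
}}

```text
t: 3.32
tool_pos: [0.5323, 0.1075, 0.1523]
eef_rot: [[0.149, 0.989, 0.002], [0.989, -0.149, 0.0], [0.0, 0.002, -1.0]]
contact_force: [-0.5, 0.0, 0.4]
gripper_width: -0.0001
finger_force: 0.0
```

```bash
python3 - <<'E'
from station import arm
import cv2,numpy as np
a=arm.capture("wrist")
cv2.imwrite("pics/w1.png",a[:,:,::-1])
b=arm.capture("side")
for n in ["near_top","far_top","left_top","right_top"]:
  for c in ("wrist","side"):
    print(n,c,[(np.round(d["at"],3).tolist(),round(d["p"],2)) for d in arm.mark_of(c,n)[:1]])
s=arm.read_state();print(s["t"],s["tool_pos"],s["contact_force"],s["eef_rot"],s["gripper_width"],s["q"])
E
```

```text
near_top wrist [([0.502, 0.222, 0.076], 0.85)]
near_top side [([0.503, 0.225, 0.076], 0.76)]
far_top wrist [([0.611, 0.21, 0.077], 0.57)]
far_top side [([0.608, 0.209, 0.076], 0.89)]
left_top wrist []
left_top side []
right_top wrist [([0.544, 0.135, 0.077], 0.6)]
right_top side [([0.543, 0.135, 0.081], 0.83)]
3.825 [0.53153983 0.10749765 0.15147532] [-1.35273167  0.17305137 -1.11622202] [[ 1.49247321e-01  9.88799867e-01  2.46297994e-04]
 [ 9.88799895e-01 -1.49247332e-01  2.70171090e-05]
 [ 6.34738322e-05  2.39507200e-04 -9.99999969e-01]] 3.6436948473064304e-05 [4.01646087e+00 7.20182675e+00 1.07559195e+02 6.12063185e-04
 6.52247930e+01 1.25995151e+01]
```

View pics/w1.png

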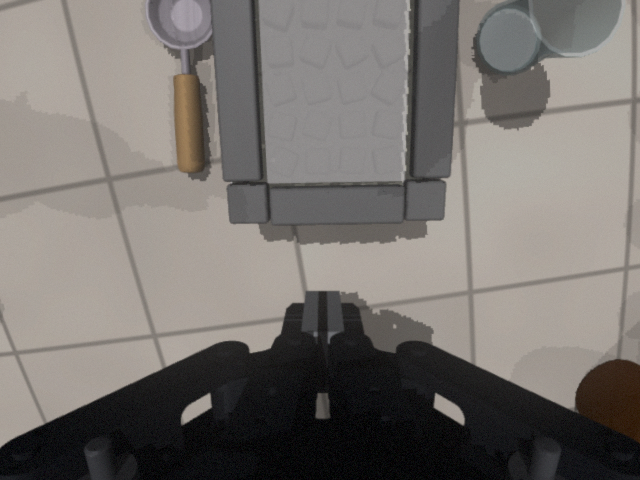

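The wrist view shows the right section at pixels (272–405, 185–222), square to the tool, with the shut fingers at (322, 310) still short of it. I'll move over it and press gently.

Request:
{"name": "send_rows", "arguments": {
  "commands": [
    [0.0125, 0.0285, -0.03, 0],
    [0.0125, 0.0285, -0.05, 0],
    [0.0125, 0.0285, -0.065, 0],
    [0.0125, 0.0285, -0.07, 0],
    [0.0125, 0.0285, -0.073, 0],
    [0.0125, 0.0285, -0.075, 0],
    [0.0125, 0.0285, -0.077, 0],
    [0.0125, 0.0285, -0.079, 0],
    [0.0125, 0.0285, -0.08, 0],
    [0.0125, 0.0285, -0.081, 0]
  ]
}}

```text
t: 5.08
tool_pos: [0.5444, 0.136, 0.071]
eef_rot: [[0.149, 0.989, 0.001], [0.989, -0.149, -0.0], [0.0, 0.001, -1.0]]
contact_force: [-2.2, -0.8, 8.5]
gripper_width: -0.0001
finger_force: 3.9
```

Request:
{"name": "send_rows", "arguments": {
  "commands": [
    [0, 0, -0.001, 0],
    [0, 0, -0.001, 0]
  ]
}}

```text
t: 5.32
tool_pos: [0.5445, 0.136, 0.071]
eef_rot: [[0.149, 0.989, 0.0], [0.989, -0.149, -0.0], [-0.0, 0.0, -1.0]]
contact_force: [-3.4, -1.4, 9.3]
gripper_width: 0.0001
finger_force: 4.6
```

It's on the hard stop at 71 mm, so this section is shut. Next is the near section. The shut fingertips are narrow enough that no turn is needed.

Request:
{"name": "send_rows", "arguments": {
  "commands": [
    [0, 0, 0.02, 0],
    [0, 0, 0.04, 0],
    [-0.02, 0.04, 0.04, 0],
    [-0.042, 0.087, 0.04, 0],
    [-0.042, 0.087, 0.04, 0],
    [-0.042, 0.087, 0.02, 0],
    [-0.042, 0.087, 0.012, 0],
    [-0.042, 0.087, 0.009, 0],
    [-0.042, 0.087, 0.007, 0],
    [-0.042, 0.087, 0.005, 0],
    [-0.042, 0.087, 0.003, 0],
    [-0.042, 0.087, 0.001, 0]
  ]
}}

```text
t: 6.82
tool_pos: [0.5028, 0.223, 0.071]
eef_rot: [[0.15, 0.989, 0.001], [0.989, -0.15, 0.0], [0.0, 0.001, -1.0]]
contact_force: [-3.2, -1.0, 10.6]
gripper_width: -0.0
finger_force: 5.5
```

Request:
{"name": "send_rows", "arguments": {
  "commands": [
    [0, 0, -0.001, 0],
    [0, 0, -0.002, 0],
    [0, 0, -0.002, 0]
  ]
}}

```text
t: 7.2
tool_pos: [0.5028, 0.223, 0.0709]
eef_rot: [[0.149, 0.989, 0.0], [0.989, -0.149, -0.0], [-0.0, 0.0, -1.0]]
contact_force: [-5.0, -3.4, 13.5]
gripper_width: -0.0001
finger_force: 7.0
```

Request:
{"name": "send_rows", "arguments": {
  "commands": [
    [0, 0, 0.02, 0],
    [0, 0, 0.04, 0],
    [0.03, 0.03, 0.04, 0],
    [0.065, 0.07, 0.04, 0],
    [0.065, 0.07, 0.04, 0],
    [0.065, 0.07, 0.022, 0],
    [0.065, 0.07, 0.012, 0],
    [0.065, 0.07, 0.009, 0],
    [0.065, 0.07, 0.007, 0],
    [0.065, 0.07, 0.005, 0],
    [0.065, 0.07, 0.003, 0],
    [0.065, 0.07, 0.002, 0]
  ]
}}

```text
t: 8.7
tool_pos: [0.5674, 0.2932, 0.071]
eef_rot: [[0.149, 0.989, 0.001], [0.989, -0.149, 0.0], [0.0, 0.001, -1.0]]
contact_force: [-2.6, -0.9, 6.7]
gripper_width: -0.0
finger_force: 3.3
```

Request:
{"name": "send_rows", "arguments": {
  "commands": [
    [0, 0, -0.001, 0],
    [0, 0, -0.002, 0],
    [0, 0, -0.002, 0]
  ]
}}

```text
t: 9.07
tool_pos: [0.5675, 0.2931, 0.071]
eef_rot: [[0.149, 0.989, 0.0], [0.989, -0.149, -0.0], [-0.0, 0.0, -1.0]]
contact_force: [-5.3, -1.9, 11.9]
gripper_width: 0.0001
finger_force: 5.8
```

Request:
{"name": "send_rows", "arguments": {
  "commands": [
    [0, 0, 0.03, 0],
    [0, 0, 0.06, 0],
    [0.04, -0.086, 0.06, 0],
    [0.04, -0.086, 0.06, 0],
    [0.04, -0.086, 0.06, 0],
    [0.04, -0.086, 0.03, 0],
    [0.04, -0.086, 0.02, 0],
    [0.04, -0.086, 0.02, 0]
  ]
}}

```text
t: 10.07
tool_pos: [0.6055, 0.2076, 0.0868]
eef_rot: [[0.148, 0.989, -0.003], [0.989, -0.148, -0.0], [-0.001, -0.003, -1.0]]
contact_force: [-0.4, 0.3, 0.5]
gripper_width: -0.0001
finger_force: 0.0
```

Request:
{"name": "send_rows", "arguments": {
  "commands": [
    [0.002, 0, -0.004, 0],
    [0.002, 0, -0.008, 0],
    [0.002, 0, -0.01, 0],
    [0.002, 0, -0.012, 0],
    [0.002, 0, -0.014, 0],
    [0.002, 0, -0.016, 0],
    [0.002, 0, -0.018, 0],
    [0.002, 0, -0.02, 0],
    [0.002, 0, -0.02, 0]
  ]
}}

```text
t: 11.2
tool_pos: [0.6093, 0.207, 0.071]
eef_rot: [[0.149, 0.989, -0.0], [0.989, -0.149, -0.0], [-0.0, -0.0, -1.0]]
contact_force: [-5.8, -1.5, 13.2]
gripper_width: 0.0
finger_force: 6.5
```

Request:
{"name": "send_rows", "arguments": {
  "commands": [
    [0, 0, 0.03, 0],
    [0, 0, 0.07, 0],
    [0, 0, 0.11, 0],
    [-0.03, -0.06, 0.14, 0],
    [-0.06, -0.12, 0.15, 0],
    [-0.08, -0.17, 0.15, 0],
    [-0.09, -0.2, 0.15, 0],
    [-0.09, -0.2, 0.15, 0],
    [-0.09, -0.2, 0.15, 0]
  ]
}}

```text
t: 12.32
tool_pos: [0.5192, 0.0073, 0.2181]
eef_rot: [[0.15, 0.989, 0.0], [0.989, -0.15, 0.001], [0.001, 0.0, -1.0]]
contact_force: [0.2, 0.3, 0.1]
gripper_width: 0.0004
finger_force: 0.0
```

```bash
python3 - <<'E'
from station import arm
import cv2,numpy as np
b=arm.capture("side");t=arm.capture("top");w=arm.capture("wrist")
for n in ["near_top","far_top","left_top","right_top","sugar_box","glass_c","spoon"]:
  for c in ("top","side","wrist"):
    print(n,c,[(np.round(d["at"],3).tolist(),round(d["p"],2)) for d in arm.mark_of(c,n)[:1]])
c=cv2.resize(b[160:280,220:380],(640,480),interpolation=cv2.INTER_CUBIC)
cv2.imwrite("pics/s2.png",c[:,:,::-1]);cv2.imwrite("pics/w2.png",w[:,:,::-1])
s=arm.read_state();print(s["t"],s["tool_pos"],s["contact_force"])
E
```

```text
near_top top [([0.502, 0.222, 0.071], 0.68)]
near_top side []
near_top wrist []
far_top top [([0.608, 0.209, 0.075], 0.94)]
far_top side [([0.614, 0.206, 0.069], 0.63)]
far_top wrist []
left_top top [([0.57, 0.293, 0.069], 0.86)]
left_top side [([0.565, 0.297, 0.069], 0.48)]
left_top wrist []
right_top top [([0.543, 0.134, 0.068], 0.82)]
right_top side [([0.544, 0.138, 0.074], 0.75)]
right_top wrist [([0.544, 0.141, 0.066], 0.65)]
sugar_box top [([0.554, 0.217, -0.0], 0.66)]
sugar_box side [([0.554, 0.217, -0.003], 0.94)]
sugar_box wrist []
glass_c top [([0.59, -0.194, 0.003], 0.95)]
glass_c side [([0.52, -0.208, 0.005], 0.87)]
glass_c wrist []
spoon top [([0.459, 0.235, 0.001], 0.89)]
spoon side [([0.454, 0.234, -0.006], 0.66)]
spoon wrist []
13.525 [0.51898839 0.00698999 0.21832588] [-0.30601871 -0.52964755  0.48422554]
```

View pics/s2.png

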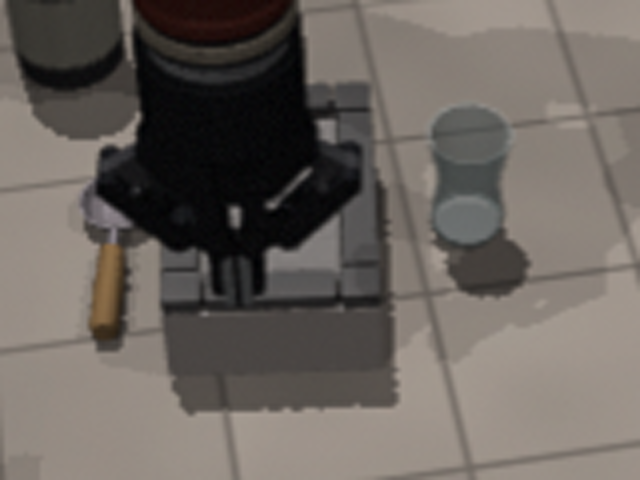

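View pics/w2.png

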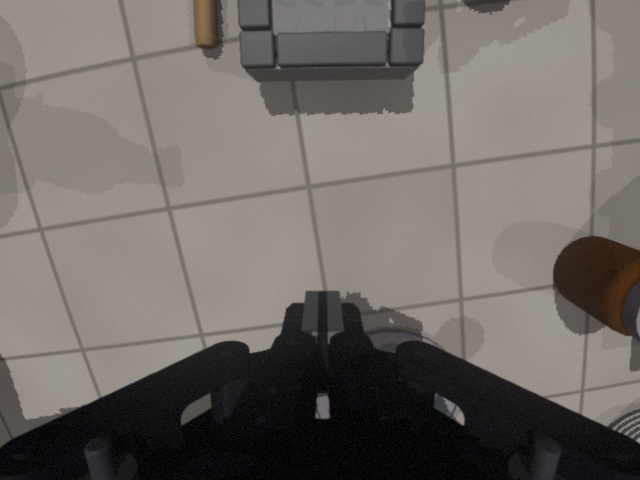

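The side crop shows the box in place, with the near-right and far-right corners at (180, 288) and (360, 288). The wrist view shows the right section flush with its corners at (258, 48) and (405, 46). All four presses stopped hard at 71 mm, nothing was displaced, and the hand is clear.

```bash
python3 -c "
from station import arm
print(arm.job_done())"
```

```text
the job is handed in; nothing more can be done
None
```

I pressed all four rim sections down to a hard stop at 71 mm, level with the corner pieces, then moved the hand clear and handed the job in at about 13.5 s; the box stayed in place, though the cameras confirmed only the right section flush up close.

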